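Pack a row of candle tins and turn the cam clamp home

TASK

Three candle tins stand in the row jig but the gap to its clamp pad is too wide for the clamp. Take spacer plates from the rack and stand them upright in the gap between the pad and the nearest tin, flat on the jig's floor, until there is no room for another, and leave any you do not need in the rack; then turn the clamp knob clockwise all the way to its end stop, so that the row is gripped. Leave the tins standing in the jig and do not disturb the jug, the tape roll or the loose lids.

Things in the scene. Friction and masses are not known exactly. Their poses are not given: they have to be found in the camera images.
- jig: Row jig, fixed: plywood base 124 x 430 x 12 mm. Origin on the table on the channel's centre line; its y runs along the channel, z up; channel floor at z = 12 mm; rails 76 mm apart and 16 mm high. Along y: cam housing and knob at -160 mm, clamp pad, gap, three tins, end stop at +172 to +184 mm. The gap from pad to nearest tin is 15 to 29 mm at the start and takes one or two plates.
- knob (a joint): Angle of the clamp knob, rad: 0 fully open, grows clockwise seen from above, 2.5 at its end stop. It starts between 0 and 0.2. At 0 the knob's bar lies along the jig's x. It stays where it is left (friction 0.12 N m, up to 0.2 N m while the clamp grips). Each radian drives the pad 6 mm along the jig's +y, 15 mm in all.
- knob_grip (a point): On the knob's vertical axis, half-way up its grip bar. Black knob: round skirt of 64 mm diameter, across it a grip bar 72 mm long, 14 mm wide, standing from 53 to 73 mm above the table. It can be turned by pushing one end of the bar sideways or by gripping the bar.
- pad (a joint): How far the clamp pad is pushed back against its spring, m: 0 when it touches nothing, at least 0.002 when it grips a packed row (spring preload 1.5 N, 600 N/m, range 0 to 0.0155).
- pad_face (a point): Centre of the clamp pad's rubber face, 31 mm above the table; the face looks along the jig's +y, is 60 mm wide and reaches from 15 to 47 mm above the table. The spring pad moves with the knob.
- rack: Plywood rack fixed to the table, 84 x 150 mm, with three slots across it (along its x axis) at its y = +45, 0 and -45 mm; slot floors 8 mm and walls 30 mm above the table. Origin on the table top under its centre; a plate stands upright in each slot.
- plate_1_tab (a point): Centre of the grip tab of spacer plate 1 (starts in the rack slot at y = +45 mm). Plain aluminium, 72 mm wide (its x), 10 mm thick (its y), shoulders 44 mm above its foot; the tab on top is 20 mm wide, 44 to 68 mm above the foot (this point 56 mm), 25 mm to the plate's +x side; tabs of neighbouring plates stand clear of one another. Foot chamfered 2 mm. 75 g.
- plate_2_tab (a point): Centre of the grip tab of spacer plate 2 (starts in the rack slot at y = +0 mm). Plain aluminium, 72 mm wide (its x), 10 mm thick (its y), shoulders 44 mm above its foot; the tab on top is 20 mm wide, 44 to 68 mm above the foot (this point 56 mm), in the middle of the width; tabs of neighbouring plates stand clear of one another. Foot chamfered 2 mm. 75 g.
- plate_3_tab (a point): Centre of the grip tab of spacer plate 3 (starts in the rack slot at y = -45 mm). Plain aluminium, 72 mm wide (its x), 10 mm thick (its y), shoulders 44 mm above its foot; the tab on top is 20 mm wide, 44 to 68 mm above the foot (this point 56 mm), 25 mm to the plate's -x side; tabs of neighbouring plates stand clear of one another. Foot chamfered 2 mm. 75 g.
- tin_1_centre (a point): Centre (22 mm above its underside) of the first (at the end stop) tin in the jig: beige open candle tin, 72 mm diameter, 44 mm high, empty and light; it can slide along the channel (the row has about 1 mm of play in all until pushed up to the end stop).
- tin_2_centre (a point): Centre (22 mm above its underside) of the middle tin in the jig: beige open candle tin, 72 mm diameter, 44 mm high, empty and light; it can slide along the channel (the row has about 1 mm of play in all until pushed up to the end stop).
- tin_3_centre (a point): Centre (22 mm above its underside) of the last (next to the gap) tin in the jig: beige open candle tin, 72 mm diameter, 44 mm high, empty and light; it can slide along the channel (the row has about 1 mm of play in all until pushed up to the end stop).
- jug: Pouring jug, 94 x 136 x 110 mm, standing right of the jig; origin under its middle.
- tape: Roll of tape, 97 mm diameter, 48 mm high, lying right of the jig; origin under its middle.
- lid_a: Tin lid, 74 mm diameter, 11 mm high, lying left of the jig with lid_b on it; origin under its middle.
- lid_b: Tin lid lying on lid_a.
- lid_c: Tin lid lying alone, left of the jig.
Mind the look-alikes: they are no part of the job. What is shaped like the part that bears tin_3_centre but blue is not meant.

How it is judged:
By the outcome, as a careful person would: the job done as asked, in the order asked, and still so for the second after the job is handed in, with the robot touching nothing.
It also fails if it takes over 64 s, if anything falls off the work surface, if the arm or the gripper's body presses on something with over 40 N, if the wrist force passes 120 N, or if a joint passes its speed limit or range.

ROBOT

A 6-joint arm with a two-finger parallel gripper is mounted at the origin on a cart in front of the work surface, level with it; the furniture and walls round the work are solid. World frame = base frame: x ahead of the robot, y to its left, z up, the work surface at z = 0. Lengths are in mm, angles in degrees, forces in N, time in s.
With the tool pointing down it reaches from about 325 to 925 mm from the base axis. Payload 3.1 kg.
Tool frame: the origin (TCP) lies at the very end of the fingers, on their centre line; the grasp point (between the pads) lies grasp_offset behind it (grasp_offset is the distance from the TCP to the grasp point, in mm); z points along the fingers, y is the line along which they close (so a half turn about z gives the same grasp; the last joint's range is limited). The gripper opens to 85 mm and grips with 20 to 120 N. Pads are 22 mm wide; open, the fingers measure 114 mm over their backs; the gripper's body (76 mm by 85 mm) begins 54 mm behind the grasp point. The pads swing forward as they close: fully open they stand 13 mm farther back than shut.
Start: joints at [65.42, 12.427, 92.441, -0, 75.132, -6.429], TCP at [194.686, 593.916, 231.3] pointing down, gripper open.
Joint ranges: [-157.48, 157.48], [-44.54, 120.13], [17.64, 146.25], [-64.5, 244.5], [7.68, 150.69], [-147.95, 147.95]. Speed limits (degrees/s): [159.86, 159.86, 180, 180, 180, 180].

INTERFACE

Orientations are given as [roll, pitch, yaw] about the fixed x, y, z axes, in that order (R = Rz(yaw) Ry(pitch) Rx(roll)).
In Python, from station import * gives the robot as it stands. Calls block until the motion is done:
- goto(position, orientation): joint-space move of the TCP to a pose.
- move_l(position, attitude=None, speed=150): straight line of the TCP; attitude=None keeps the orientation; speed is the mean speed in mm/s.
- move_j(angles): joint-space move.
- grip(opening, squeeze=None): finger opening in mm; squeeze is the grip in N (None keeps the last); returns when the fingers have stopped.
- wait(seconds).
- solve_ik(position, orientation): joint angles nearest the present ones, or None.
- get_obs(): the state.
- get_image(name): name is "scene" or "top"; returns the picture (420x560x3 uint8, red, green, blue); there is no depth.
- get_calibration(name): a dict with "fx", "fy", "cx", "cy" (pixels), "D" ([k1, k2, p1, p2, k3] as OpenCV has them; the pictures are not rectified), "R" (3x3) and "t" (3): a world point X has camera coordinates R X + t. Camera axes: x right, y down, z forward; pixel columns grow to the right and rows downward; lengths in mm; the calibration is good to about 2 mm. A picture is of the moment at which its call begins. get_calibration takes no time and is no camera call.
A pose or a line that the arm cannot do raises Unreachable and nothing moves.
- sign_off(): hands the job in; it is judged then, once.
Trained networks look in the newest picture that a camera, given by its name, has taken for a name from the list of things; names that differ only in an ending like _2 or _b are one class to them, and where a whole thing is asked for, a point or a joint stands for the part that bears it (a point fixed in the world has none). Each returns a list of dicts, best first, with "score" (0 to 1); they miss things now and then, are a little off and sometimes report something else, mostly with a low value. They report only what shows in the picture. A call takes as long as a camera call. They do not tell look-alikes from the thing itself.
- spot_in(name, camera): "extent" ([centre column, centre row, width, height] in pixels, round what is visible of it).
- regions_of(name, camera): "region" (420x560 bool, what is visible of it) and "extent" ([centre column, centre row, width, height] in pixels, round what is visible of it).
The state is a dict: "t": time; "joint_pos": joint angles; "qvel": joint speeds; "effort": joint torques, N m; "tcp_pos": TCP position; "ee_rot": TCP orientation; "wrist_force": force on the tool from outside, world axes, zero at the start; "moment": the same for the moment, N m; "grip_width": finger opening in mm; "grip_force": force on a finger pad.
Only numpy, scipy, OpenCV 4.12 (cv2) and the standard library are available. Lean on these libraries where they do the work, as an engineer would, in place of code of your own. Each camera call takes 0.05 s, during which the arm holds its last target. There are 200 camera calls.

## Working session

There is one attempt and no reset: what is moved stays moved. The work goes in short steps, each a Python script; the robot and the scene stay as the last script left them, time stands still between calls to the robot, and variables do not carry over. Pictures are saved under pics/ and viewed, at most 10 in all, crops included, and the job is handed in when it is done.

```bash
ls; mkdir -p pics
python3 - <<'E'
from station import *
import cv2,numpy as np
for n in("scene","top"):
    im=get_image(n); cv2.imwrite(f"pics/{n}0.png",im[:,:,::-1])
    c=get_calibration(n); print(n,{k:np.round(v,3).tolist() for k,v in c.items()})
    for k in("jig","rack","knob","knob_grip","pad_face","plate_1_tab","tin_3_centre","jug","tape","lid_a"):
        print(k,[(round(d["score"],2),np.round(d["extent"]).astype(int).tolist()) for d in spot_in(k,n)][:6])
o=get_obs();print(o)
E
```

```text
pics
scene {'fx': 463.884, 'fy': 463.884, 'cx': 270.876, 'cy': 204.696, 'D': [-0.108, 0.0, 0.0, 0.0, 0.0], 'R': [[0.843, -0.538, 0.001], [-0.287, -0.451, -0.845], [0.455, 0.712, -0.535]], 't': [-441.034, 228.276, 1334.009]}
jig [(0.63, [268, 239, 102, 70])]
rack [(0.79, [298, 212, 43, 27]), (0.59, [191, 195, 18, 16])]
knob [(0.75, [298, 199, 18, 12]), (0.5, [296, 247, 21, 18])]
knob_grip [(0.76, [295, 244, 20, 16])]
pad_face [(0.71, [279, 235, 12, 13])]
plate_1_tab [(0.64, [192, 193, 20, 12]), (0.52, [298, 211, 39, 29]), (0.5, [291, 195, 22, 15])]
tin_3_centre [(0.86, [268, 227, 22, 23]), (0.59, [274, 190, 21, 20])]
jug [(0.8, [338, 268, 43, 52])]
tape [(0.8, [300, 297, 42, 32])]
lid_a [(0.51, [186, 183, 20, 9]), (0.49, [192, 197, 17, 9]), (0.49, [193, 194, 18, 13])]
top {'fx': 544.145, 'fy': 544.145, 'cx': 284.91, 'cy': 214.849, 'D': [-0.128, 0.0, 0.0, 0.0, 0.0], 'R': [[-0.003, -1.0, -0.007], [-0.998, 0.004, -0.061], [0.061, 0.007, -0.998]], 't': [72.512, 543.486, 1404.927]}
jig [(0.94, [318, 234, 165, 61])]
rack [(0.94, [301, 173, 60, 40])]
knob [(0.68, [381, 229, 23, 29]), (0.61, 
[... 374 characters left out ...]
, [316, 233, 169, 54])]
{'t': 1.1, 'joint_pos': array([ 6.54178357e+01,  1.24283028e+01,  9.24422816e+01, -5.49321233e-04,
        7.51312835e+01, -6.42819510e+00]), 'qvel': array([ 0.00990123, -0.01850762, -0.1068797 , -0.01765688, -0.01810412,
        0.02407663]), 'effort': array([ 5.34976061e-04, -3.96905851e+01, -3.04254305e+01, -2.47178477e-04,
        6.89040407e-04, -7.09014714e-08]), 'tcp_pos': array([194.71091008, 593.89888749, 231.27945202]), 'ee_rot': array([-1.79998084e+02,  3.18460636e-04,  1.61846172e+02]), 'wrist_force': array([ 0.52069604, -0.00149546, -0.80322602]), 'moment': array([ 0.01763574, -0.02352971, -0.03301807]), 'grip_force': 0.0, 'grip_width': 85.33485037268615}
```

Run:
```python
import cv2
a=cv2.imread("pics/top0.png"); c=a[140:320,225:425]
cv2.imwrite("pics/topc.png",cv2.resize(c,None,fx=3.3,fy=3.3,interpolation=cv2.INTER_CUBIC))
a=cv2.imread("pics/scene0.png"); c=a[165:315,165:365]
cv2.imwrite("pics/scenec.png",cv2.resize(c,None,fx=4,fy=4,interpolation=cv2.INTER_CUBIC))
```

```text
(no output)
```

View pics/topc.png

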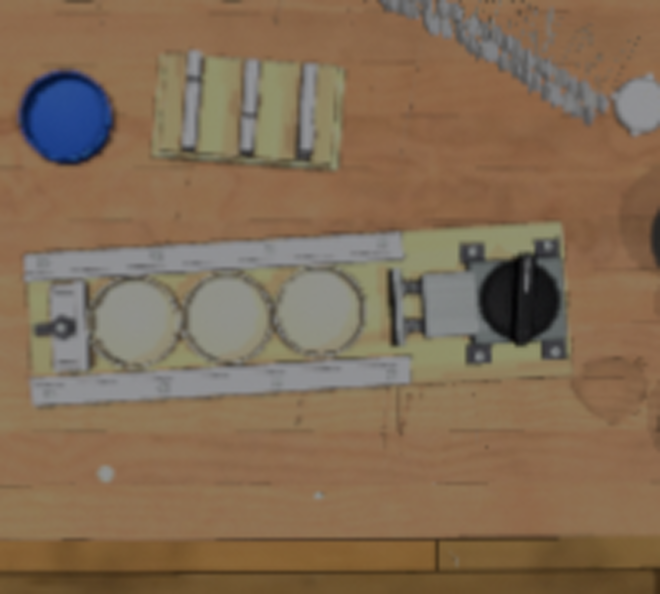

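View pics/scenec.png

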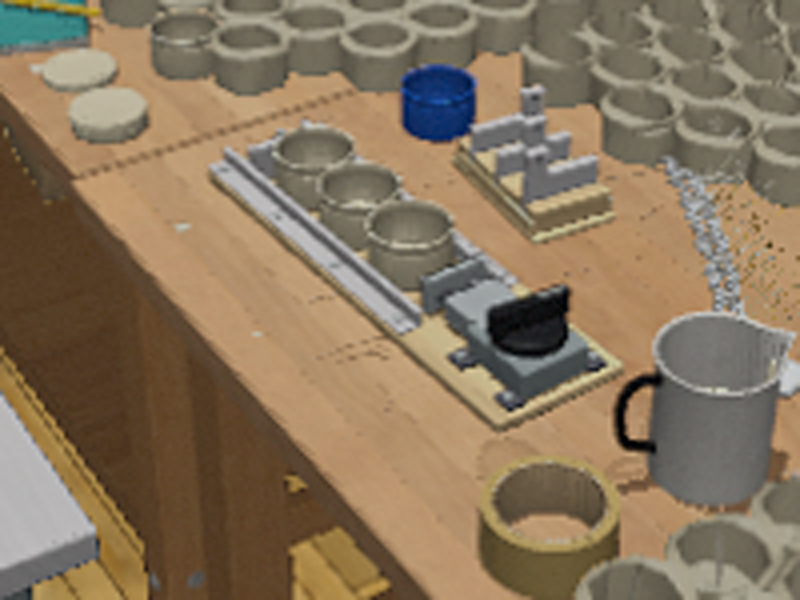

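```bash
cat > vis.py <<'E'
import cv2,numpy as np
from scipy.optimize import minimize
from scipy.ndimage import map_coordinates,gaussian_filter
def proj(c,P):
    K=np.array([[c["fx"],0,c["cx"]],[0,c["fy"],c["cy"]],[0,0,1.]])
    return cv2.projectPoints(np.float64(P).reshape(-1,1,3),cv2.Rodrigues(np.array(c["R"],float))[0],np.array(c["t"],float),K,np.array(c["D"],float))[0][:,0]
def unproj(c,uv,z):
    K=np.array([[c["fx"],0,c["cx"]],[0,c["fy"],c["cy"]],[0,0,1.]])
    n=cv2.undistortPoints(np.float64(uv).reshape(-1,1,2),K,np.array(c["D"],float))[:,0]
    R=np.array(c["R"]);t=np.array(c["t"]);C=-R.T@t
    d=np.c_[n,np.ones(len(n))]@R
    return C+d*((z-C[2])/d[:,2])[:,None]
def place(p,P):
    a=np.radians(p[2]);c,s=np.cos(a),np.sin(a);P=np.float64(P)
    return np.c_[p[0]+c*P[:,0]-s*P[:,1],p[1]+s*P[:,0]+c*P[:,1],P[:,2]]
def grads(im,s):
    return [[gaussian_filter(im[:,:,k].astype(float),s,order=o) for o in((0,1),(1,0))] for k in range(3)]
def score(p,lines,views,per=False):
    tot=[]
    for c,g in views:
        for a,b in lines:
            L=np.linspace(a,b,40);uv=proj(c,place(p,L))
            d=uv[-1]-uv[0];n=np.array([-d[1],d[0]])/np.hypot(*d)
            tot.append(sum(abs(np.mean(n[0]*map_coordinates(gx,uv.T[::-1],order=1)+n[1]*map_coordinates(gy,uv.T[::-1],order=1))) for gx,gy in g))
    return tot if per else -sum(tot)
def fit(p,lines,imc,rng=(12,12,4)):
    for s in(2.5,1.5,.8):
        v=[(c,grads(im,s)) for im,c in imc]
        best=min((np.array(p)+np.array(rng)*np.random.default_rng(i).uniform(-1,1,3) for i in range(250)),key=lambda q:score(q,lines,v))
        if score(p,lines,v)<score(best,lines,v):best=np.array(p)
        p=minimize(score,best,(lines,v),method="Nelder-Mead",options=dict(initial_simplex=best+np.r_[np.zeros((1,3)),np.diag([1,1,.5])],xatol=.01)).x
        rng=np.array(rng)/3
    return p,score(p,lines,v,True)
JIG=[((x,-212,12),(x,-75,12)) for x in(62,-62)]+[((x,-60,28),(x,165,28)) for x in(38,-38)]+[((-60,-215,12),(60,-215,12))]
RACK=[((-42,y,30),(42,y,30)) for y in(75,-75)]+[((x,a,30),(x,a+32,30)) for x in(42,-42) for a in(-72,-38,6,40)]
for y,a,b in((45,-36,14),(0,-36,-11),(0,11,36),(-45,-14,36)):
    RACK+=[((a,y+d,52),(b,y+d,52)) for d in(5,-5)]
E
python3 - <<'E'
from station import get_calibration
from vis import *
ct,cs=get_calibration("top"),get_calibration("scene")
T=cv2.imread("pics/top0.png");S=cv2.imread("pics/scene0.png")
f=lambda u,v:[225+u/3.3,140+v/3.3]
j=unproj(ct,[f(24,256),f(564,223),f(571,377),f(30,406)],12);r=unproj(ct,[f(157,53),f(343,68),f(338,168),f(153,157)],30)
print(j.round(1),r.round(1))
j0=[*j[:,:2].mean(0),-3];r0=[*r[:,:2].mean(0),3]
a=np.degrees(np.arctan2(*(j[0]-j[1])[:2]));j0[2]=-a;a=np.degrees(np.arctan2(*(r[0]-r[1])[:2]));r0[2]=-a
print(j0,r0)
for n,imc in(("top",[(T,ct)]),("scene",[(S,cs)]),("both",[(T,ct),(S,cs)])):
    pj,sj=fit(j0,JIG,imc);pr,sr=fit(r0,RACK,imc)
    print(n,pj.round(2),np.round(sj,0),pr.round(2),np.round(sr,0))
    if n=="top": P=pj,pr
print("knob,pads top",proj(ct,place(P[0],[(0,-160,73),(0,-70,47)])))
W=cv2.resize(T[140:320,225:425],None,fx=4,fy=4,interpolation=cv2.INTER_CUBIC)
def dr(p,lines,col):
    for a,b in lines:
        q=((proj(ct,place(p,[a,b]))-[225,140])*4+1.5).round().astype(int);cv2.line(W,tuple(map(int,q[0])),tuple(map(int,q[1])),col,1)
dr(P[0],JIG,(0,0,255));dr(P[1],RACK,(0,0,255))
cv2.imwrite("pics/ov1.png",W[:600])
E
```

```text
[[ 537.4  209.    12. ]
 [ 562.2 -221.8   12. ]
 [ 439.4 -225.7   12. ]
 [ 418.3  204.    12. ]] [[696.8 102.3  30. ]
 [684.3 -44.7  30. ]
 [604.8 -40.   30. ]
 [614.1 105.6  30. ]]
[np.float64(489.31105875943626), np.float64(-8.63318961858046), np.float64(3.297104736967675)] [np.float64(649.9988758188958), np.float64(30.763616749169113), np.float64(-4.867208301438881)]
top [490.3   -1.73   2.73] [44. 10. 24. 31. 26.] [648.46  30.06  -3.69] [14. 14. 21. 21. 17.  7. 14. 26. 25. 18. 31. 18. 33. 23. 52. 16. 59. 19.]
scene [492.24  -2.94   2.61] [18. 81. 20. 83. 94.] [656.29  28.78  -4.  ] [11. 54.  3. 18. 19. 15. 39. 71. 73. 23. 46. 63. 85. 55. 36. 60. 64. 69.]
both [491.48  -3.14   2.82] [42.  5. 29. 23. 27. 18. 80. 18. 80. 94.] [655.19  29.67  -3.1 ] [14. 13.  3.  3.  7. 14.  6. 28. 21. 11. 34. 17. 44. 21. 44. 19. 50. 18.
 17. 60.  4. 17. 19. 12. 37. 67. 62. 18. 49. 62. 89. 58. 38. 50. 67. 59.]
knob,pads top [[377.25922314 231.34757248]
 [340.60463598 233.49990205]]
```

View pics/ov1.png

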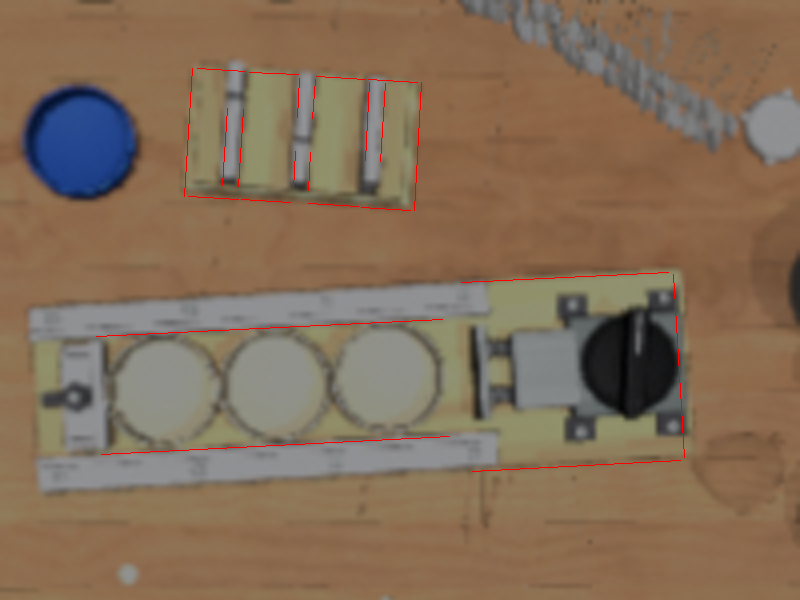

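```bash
cat >> vis.py <<'E'
PL={1:(45,25),2:(0,0),3:(-45,-25)}
def plate(y,t,cam,z0=8):
    L=[]
    segs=[(a,b) for a,b in((-36,t-10),(t+10,36)) if b-a>3]
    for a,b in segs: L+=[((a,y+d,z0+44),(b,y+d,z0+44)) for d in(5,-5)]
    L+=[((t-10,y+d,z0+68),(t+10,y+d,z0+68)) for d in(5,-5)]
    if cam=="top": L+=[((x,y-5,z),(x,y+5,z)) for x,z in((t+10,z0+68),(t-10,z0+68),(-36,z0+44),(36,z0+44)) if abs(x)<36]
    else: L+=[((x,y-5,z0+44),(x,y-5,z0+68)) for x in(t-10,t+10)]+[((x,y-5,32),(x,y-5,z0+(68 if x*t>800 else 44))) for x in(36,-36)]
    return L
RT=[((-42,y,30),(42,y,30)) for y in(75,-75)]+[((x,a,30),(x,a+32,30)) for x in(42,-42) for a in(-72,-38,6,40)]
RS=[((-42,-75,30),(42,-75,30)),((-42,-75,0),(42,-75,0)),((-42,-75,30),(-42,75,30)),((-42,-75,0),(-42,75,0)),((42,-75,0),(42,-75,30)),((-42,-75,0),(-42,-75,30))]
for k in PL: RT+=plate(*PL[k],"top");RS+=plate(*PL[k],"scene")
E
python3 - <<'E'
from station import get_calibration
from vis import *
ct,cs=get_calibration("top"),get_calibration("scene")
T=cv2.imread("pics/top0.png");S=cv2.imread("pics/scene0.png")
r0=[649,30,-3.7];j0=[490.5,-4,2.8]
JS=[((-62,-212,0),(-62,212,0)),((-62,-212,12),(-62,-80,12)),((-62,-215,0),(62,-215,0)),((-62,-215,12),(62,-215,12)),((-38,-60,28),(-38,165,28))]
out=[]
for s,(im,c,R,J) in dict(top=(T,ct,RT,JIG),scene=(S,cs,RS,JS)).items():
    pr,sr=fit(r0,R,[(im,c)],(10,8,3));pj,sj=fit(j0,J,[(im,c)],(8,8,2));out.append((im,c,R,J,pr,pj))
    print(s,pr.round(2),pj.round(2),np.round(sj))
tiles=[]
for im,c,R,J,pr,pj in out:
  for p,L,h in((pr,R,55),(pj,J,0)):
    if not h: continue
    o=proj(c,place(p,[(0,0,30)]))[0].astype(int)-[33,25]
    W=cv2.resize(im[o[1]:o[1]+50,o[0]:o[0]+66],None,fx=6,fy=6,interpolation=cv2.INTER_CUBIC);V=W.copy()
    for a,b in L:
        q=((proj(c,place(p,[a,b]))-o)*6+2.5).round().astype(int).tolist();cv2.line(W,q[0],q[1],(0,0,255),1)
    tiles.append(np.hstack([V,W]))
cv2.imwrite("pics/ov2.png",np.vstack(tiles))
# profile along the channel at centre line (top image)
pj=out[0][5]
ys=np.arange(-100,-20,1.)
for z,x in((52,0),(52,8),(52,-8)):
    uv=proj(ct,place(pj,[(x,y,z) for y in ys]));g=map_coordinates(T.mean(2),uv.T[::-1],order=1);print(x,dict(zip(ys[::2].astype(int).tolist(),g[::2].astype(int).tolist())))
E
```

```text
top [653.51  29.66  -4.55] [490.3   -1.73   2.73] [44. 10. 24. 31. 26.]
scene [651.01  28.04  -6.15] [488.92  -1.97   1.2 ] [34. 55. 69. 85. 50.]
0 {-100: 86, -98: 102, -96: 123, -94: 127, -92: 131, -90: 133, -88: 133, -86: 133, -84: 132, -82: 121, -80: 91, -78: 46, -76: 54, -74: 84, -72: 110, -70: 124, -68: 128, -66: 132, -64: 133, -62: 134, -60: 134, -58: 132, -56: 120, -54: 101, -52: 94, -50: 118, -48: 132, -46: 136, -44: 138, -42: 139, -40: 141, -38: 142, -36: 142, -34: 142, -32: 141, -30: 141, -28: 142, -26: 142, -24: 141, -22: 142}
8 {-100: 83, -98: 91, -96: 108, -94: 113, -92: 117, -90: 121, -88: 121, -86: 118, -84: 121, -82: 114, -80: 82, -78: 46, -76: 34, -74: 72, -72: 104, -70: 123, -68: 128, -66: 132, -64: 132, -62: 132, -60: 131, -58: 126, -56: 109, -54: 91, -52: 95, -50: 117, -48: 134, -46: 137, -44: 140, -42: 142, -40: 142, -38: 142, -36: 142, -34: 142, -32: 142, -30: 142, -28: 142, -26: 142, -24: 142, -22: 142}
-8 {-100: 67, -98: 73, -96: 83, -94: 84, -92: 85, -90: 86, -88: 84, -86: 93, -84: 113, -82: 122, -80: 106, -78: 55, -76: 65, -74: 93, -72: 118, -70: 123, -68: 126, -66: 129, -64: 132, -62: 132, -60: 132, -58: 129, -56: 118, -54: 102, -52: 92, -50: 117, -48: 129, -46: 134, -44: 135, -42: 136, -40: 138, -38: 139, -36: 141, -34: 141, -32: 140, -30: 140, -28: 141, -26: 141, -24: 141, -22: 141}
```

View pics/ov2.png

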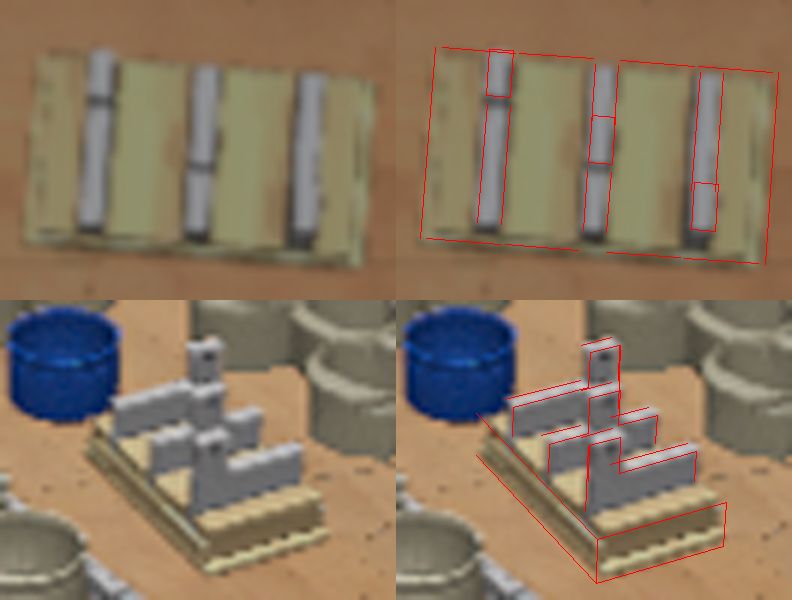

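```bash
cat > gap.py <<'E'
from vis import *
def circ(p,c,g,z=56,r=36):
    a=np.linspace(0,2*np.pi,180,endpoint=False);P=lambda r:proj(c,np.c_[p[0]+r*np.cos(a),p[1]+r*np.sin(a),0*a+z])
    uv=P(r);n=P(r+1)-P(r-1);n/=np.linalg.norm(n,axis=1)[:,None]
    return sum(np.mean(n[:,0]*map_coordinates(gx,uv.T[::-1],order=1)+n[:,1]*map_coordinates(gy,uv.T[::-1],order=1)) for gx,gy in g)
E
python3 - <<'E'
from station import get_calibration
from gap import *
ct,cs=get_calibration("top"),get_calibration("scene")
T=cv2.imread("pics/top0.png");S=cv2.imread("pics/scene0.png")
for nm,im,c,R in(("top",T,ct,[l for l in RT if l[0][2]>40]),("scene",S,cs,[l for l in RS if l[0][2]>40 or l[1][2]>50])):
    print(nm,"plates only",fit([652,29.5,-4.5],R,[(im,c)],(6,5,2))[0].round(2))
pj=np.array([490.3,-1.73,2.73]);g=grads(T,.8)
for sgn in(1,-1):
  for y in(118,46,-26):
    p0=place(pj,[(0,y-9,56)])[0][:2]
    r=minimize(lambda p:sgn*circ(p[:2],ct,g,56,p[2]),[*p0,36],method="Nelder-Mead",options=dict(initial_simplex=np.array([[*p0,36],[p0[0]+3,p0[1],36],[p0[0],p0[1]+3,36],[*p0,34]])))
    print(sgn,y,p0.round(1),r.x.round(2),round(r.fun,1))
t=[]
for im,c in((T,ct),(S,cs)):
    u=proj(c,place(pj,[(0,-68,40)]))[0];A=cv2.getRotationMatrix2D((0,0),0,1)
    t.append(cv2.resize(cv2.getRectSubPix(im,(40,44),tuple(map(float,u))),None,fx=10,fy=10,interpolation=cv2.INTER_CUBIC))
cv2.imwrite("pics/gap0.png",np.hstack(t))
E
```

```text
top plates only [650.49  30.31  -2.45]
scene plates only [644.93  20.78  -6.64]
1 118 [485.1 107.1] [487.71 110.02  38.  ] -7.9
1 46 [488.5  35.2] [487.64  48.05  30.36] -40.8
1 -26 [492.  -36.7] [492.59 -43.07  33.38] -18.1
-1 118 [485.1 107.1] [510.95  84.94  14.87] -22.3
-1 46 [488.5  35.2] [505.49  22.03  29.35] -4.8
-1 -26 [492.  -36.7] [456.6  -47.29   2.93] -23.2
```

View pics/gap0.png

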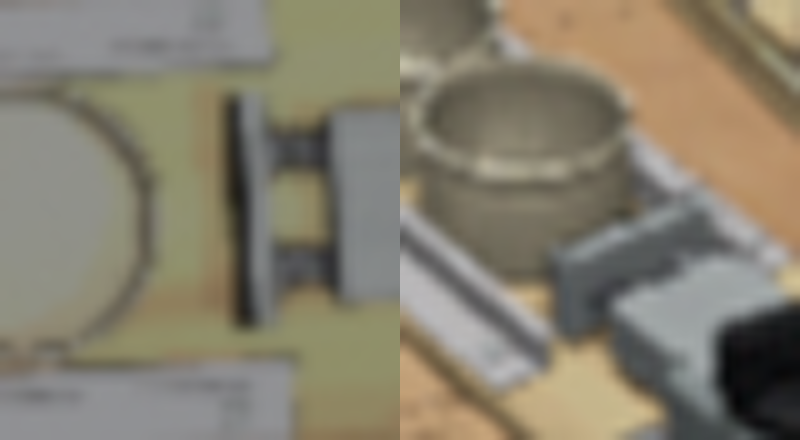

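Run:
```python
from station import get_calibration
from gap import *
ct=get_calibration("top");T=cv2.imread("pics/top0.png")
B=T[:,:,0].astype(float)  # blue: aluminium bright, wood/ply dark
S=lambda p,P:map_coordinates(B,proj(ct,place(p,P)).T[::-1],order=3)
p0=np.array([651,30,-4.2])
for it in range(2):
  W=[];
  for k,(y,t) in PL.items():
    for x in np.arange(-32,33,3.):
        tab=abs(x-t)
        if 6<tab<16: continue
        z=76 if tab<=6 else 52
        ys=np.arange(-11,11.1,.5);v=S(p0,[(x,y+d,z) for d in ys]);w=np.clip(v-np.percentile(v,35)-8,0,None)
        W.append((k,x,(w*ys).sum()/w.sum()))
  W=np.array(W)
  for k in PL: q=W[W[:,0]==k];print(k,np.polyfit(q[:,1],q[:,2],1).round(4),q[:,2].round(1).tolist())
  m=np.mean([np.polyfit(W[W[:,0]==k][:,1],W[W[:,0]==k][:,2],1) for k in PL],0);print(m)
  p0[2]+=np.degrees(m[0]);p0[1]+=m[1];print(p0)
def edge(p,y,x,z):
    s=np.arange(-7,7.01,.25);v=np.mean([S(p,[(x+d,y+e,z) for d in s]) for e in(-2.5,0,2.5)],0);g=np.gradient(gaussian_filter(v,2));i=np.argsort(-abs(g))[0];return s[i].round(2),round(float(g[i]),1)
print("-x edges");[print(k,x,z,edge(p0,y,x,z)) for k,y,x,z in((1,45,-36,52),(1,45,15,76),(2,0,-36,52),(2,0,-10,76),(3,-45,-35,76))]
print("+x edges");[print(k,x,z,edge(p0,y,x,z)) for k,y,x,z in((1,45,35,76),(2,0,36,52),(3,-45,36,52))]
# jig: rails inner edges at z=28, several y
pj=np.array([490.3,-11,2.73])
for x in(38,-38):
    r=[]
    for y in(-58,-50,-8,28,64,100,140):
        s=np.arange(-6,6.01,.25);v=np.mean([S(pj,[(x+d,y+e,28) for d in s]) for e in(-3,0,3)],0);g=np.gradient(gaussian_filter(v,2));g*=np.sign(x);i=np.argmax(g);r.append((y,s[i],round(g[i],1)))
    print("rail",x,r)
```

```text
1 [-0.0093  1.0365] [1.5, 1.4, 1.3, 1.2, 1.0, 1.2, 1.1, 1.0, 1.1, 1.0, 1.0, 0.9, 1.2, 1.3, 0.3, 1.2, 1.0, 0.7, 0.6]
2 [-0.0018  0.8812] [0.6, 1.2, 1.2, 1.1, 0.9, 0.8, 1.0, 0.9, 0.6, 0.5, 0.8, 0.8, 0.9, 1.1, 0.9, 0.8]
3 [-0.0029  0.7513] [0.9, 0.7, 0.8, 0.9, 0.9, 0.9, 0.8, 1.1, 0.8, 0.4, 0.2, 0.6, 0.7, 0.7, 0.7, 0.7, 0.9, 0.7]
[-0.00468622  0.8896334 ]
[651.          30.8896334   -4.46850066]
1 [-0.0023  0.2076] [0.5, 0.3, 0.3, 0.2, 0.1, 0.2, 0.2, 0.1, 0.2, 0.1, 0.1, 0.2, 0.5, 0.5, -0.2, 0.5, 0.3, 0.1, -0.0]
2 [0.0024 0.0216] [-0.1, -0.0, 0.2, 0.1, -0.1, -0.1, 0.0, -0.0, -0.1, -0.2, -0.1, 0.0, 0.1, 0.3, 0.2, 0.1]
3 [ 0.0019 -0.1388] [-0.1, -0.3, -0.2, -0.1, -0.1, -0.0, -0.1, 0.2, 0.0, -0.5, -0.6, -0.3, -0.1, -0.1, -0.1, -0.1, 0.1, -0.0]
[0.00064949 0.03013165]
[651.          30.91976505  -4.43128747]
-x edges
1 -36 52 (np.float64(1.75), 5.2)
1 15 76 (np.float64(3.25), 3.8)
2 -36 52 (np.float64(2.5), 5.0)
2 -10 76 (np.float64(3.25), 3.7)
3 -35 76 (np.float64(3.0), 4.2)
+x edges
1 35 76 (np.float64(3.0), -3.5)
2 36 52 (np.float64(2.0), -3.2)
3 36 52 (np.float64(2.5), -4.1)
rail 38 [(-58, np.float64(2.5), np.float64(1.4)), (-50, np.float64(2.0), np.float64(2.4)), (-8, np.float64(0.0), np.float64(3.0)), (28, np.float64(2.75), np.float64(1.9)), (64, np.float64(3.0), np.float64(3.4)), (100, np.float64(2.25), np.float64(4.0)), (140, np.float64(1.5), np.float64(4.2))]
rail -38 [(-58, np.float64(1.75), np.float64(2.8)), (-50, np.float64(1.0), np.float64(2.9)), (-8, np.float64(0.75), np.float64(3.0)), (28, np.float64(1.5), np.float64(3.3)), (64, np.float64(1.0), np.float64(5.1)), (100, np.float64(0.25), np.float64(3.9)), (140, np.float64(-0.25), np.float64(4.1))]
```

```bash
cat > arm.py <<'E'
from station import *
from vis import place
import numpy as np
RACKP=np.array([653.6,30.9,-4.43]);JIGP=np.array([490.3,-11,3.0]);XC=1.9
def W(p,x,y,z): return place(p,[(x,y,z)])[0]
def att(yaw): return [180,0,yaw+180]
def F(): return np.round(get_obs()["wrist_force"],1)
def st(m=""):
    o=get_obs();print(m,"t",round(o["t"],2),"tcp",o["tcp_pos"].round(2),"yaw",round(o["ee_rot"][2],2),"F",o["wrist_force"].round(1),"w",round(o["grip_width"],2),"gf",round(o["grip_force"],1),flush=True)
def pick(y,t):
    yaw=RACKP[2];p=W(RACKP,t,y,56)
    goto(p+[0,0,80],att(yaw));grip(32);st("above");move_l(p,speed=120);st("at tab")
    grip(4,40);wait(.2);st("gripped");move_l(p+[0,0,110],speed=180);wait(.2);st("lifted")
def lower(p,z0,z1,step=2,lim=5):
    f0=get_obs()["wrist_force"];z=z0
    while z>z1:
        z=max(z-step,z1);move_l([p[0],p[1],z],speed=60);d=get_obs()["wrist_force"]-f0
        if np.linalg.norm(d)>lim: print("contact z",z,d.round(1));return z
    return z
E
python3 - <<'E'
import station;print("grasp_offset",getattr(station,"grasp_offset",None))
from arm import *
st();pick(45,25)
p=W(JIGP,XC+25,-53.5,170)
move_l(p,att(JIGP[2]),speed=200);st("over gap")
move_l([p[0],p[1],115],speed=120);wait(.2);st("low")
import cv2
for n in("top","scene"):
    im=get_image(n)[:,:,::-1]
    cv2.imwrite(f"pics/{n}1.png",im)
a=cv2.imread("pics/top1.png")[195:275,285:385];b=cv2.imread("pics/scene1.png")[180:260,230:330]
cv2.imwrite("pics/in1.png",np.hstack([cv2.resize(x,(400,320),interpolation=cv2.INTER_CUBIC) for x in(a,b)]))
E
```

```text
grasp_offset 18.700000000000003
 t 1.1 tcp [194.71 593.9  231.28] yaw 161.85 F [ 0.5 -0.  -0.8] w 85.33 gf 0.0
above t 4.21 tcp [682.    73.86 136.  ] yaw 175.57 F [-0.3  0.3  0.7] w 32.23 gf 0.0
at tab t 5.03 tcp [682.72  73.84  56.66] yaw 175.57 F [ 0.6 -0.   1.2] w 32.04 gf 0.0
gripped t 5.54 tcp [683.36  73.73  57.68] yaw 175.57 F [ 0.6 -0.5  6.3] w 8.9 gf 41.4
lifted t 6.5 tcp [680.54  73.83 163.46] yaw 175.57 F [ 0.1 -0.4 -0.7] w 9.03 gf 40.6
over gap t 7.71 tcp [520.65 -62.73 170.24] yaw -176.99 F [-0.3  0.2 -0.2] w 8.75 gf 40.6
low t 8.52 tcp [521.02 -63.22 116.24] yaw -176.99 F [-1.  -0.3 -1.5] w 8.84 gf 40.5
```

View pics/in1.png

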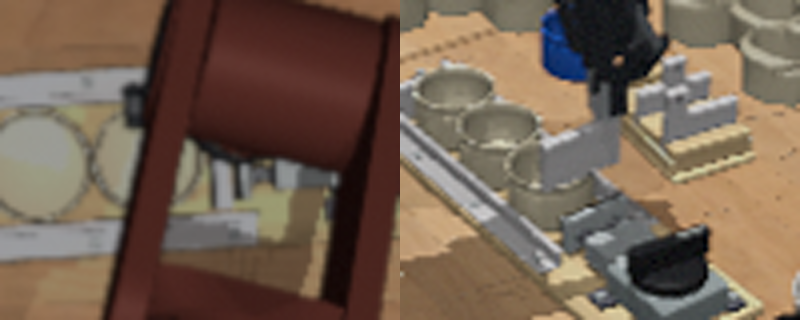

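Run:
```python
from arm import *
p=W(JIGP,XC+25,-53.5,0)
lower(p,115,79,step=6,lim=5);st("rail level")
z=lower(p,79,58,step=2,lim=6);st("down");wait(.2);st("settled")
```

```text
rail level t 10.12 tcp [519.44 -62.91  78.39] yaw -177.0 F [-0.1  0.  -0.9] w 9.11 gf 40.5
contact z 59 [-4.3  1.1 15.5]
down t 12.62 tcp [521.1  -63.26  61.49] yaw -176.99 F [-4.4  1.1 14.6] w 9.14 gf 42.6
settled t 12.82 tcp [521.08 -63.3   61.5 ] yaw -176.99 F [-3.4  0.1 13.3] w 8.97 gf 42.6
```

Run:
```python
from arm import *
y=-53.5;p=W(JIGP,XC+25,y,61.0);move_l(p,speed=40);wait(.2);st("relieved");f0=get_obs()["wrist_force"][1]
for i in range(9):
    y+=1;p=W(JIGP,XC+25,y,61.0);move_l(p,speed=40);wait(.1);f=get_obs()["wrist_force"];print(y,f.round(1),get_obs()["tcp_pos"].round(2))
    if f0-f[1]>5: break
st("pushed")
```

```text
relieved t 13.27 tcp [520.74 -63.21  61.59] yaw -177.0 F [0.2 0.1 6.1] w 8.73 gf 41.5
-52.5 [ 0.2 -1.4  5.2] [520.75 -62.85  61.59]
-51.5 [ 0.3 -2.9  5.7] [520.72 -62.19  61.6 ]
-50.5 [-0.1 -3.3  5.1] [520.7  -61.12  61.61]
-49.5 [-0.2 -4.2  5.3] [520.63 -60.1   61.59]
-48.5 [-0.1 -5.   5. ] [520.58 -59.22  61.57]
pushed t 15.02 tcp [520.58 -59.22  61.57] yaw -176.94 F [-0.1 -5.   5. ] w 8.91 gf 41.5
```

Run:
```python
from arm import *
y=-48.5
for i in range(6):
    y+=.7;p=W(JIGP,XC+25,y,61.5);move_l(p,speed=40);wait(.1);o=get_obs();f=o["wrist_force"];print(round(y,1),f.round(1),o["tcp_pos"].round(2),o["moment"].round(2))
    if f[1]<-9: break
st("pushed")
```

```text
-47.8 [ 2.2 -4.8  2.4] [520.43 -58.85  61.64] [-1.14 -0.17  0.2 ]
-47.1 [ 1.6 -7.6  2.1] [520.41 -58.67  61.63] [-1.41 -0.13  0.29]
-46.4 [ 0.1 -8.8  1.5] [520.39 -58.48  61.62] [-1.67 -0.07  0.29]
-45.7 [  0.9 -10.2   1.7] [520.41 -58.32  61.66] [-1.88 -0.12  0.34]
pushed t 16.42 tcp [520.41 -58.32  61.66] yaw -176.83 F [  0.9 -10.2   1.7] w 8.84 gf 41.2
```

Run:
```python
from arm import *
import cv2
p=W(JIGP,XC+25,-47.6,61.5);move_l(p,speed=40);wait(.15);st("relaxed")
grip(26);st("open");move_l([p[0],p[1],160],speed=200)
goto([560,300,200],att(RACKP[2]));st("aside")
for n in("top","scene"): cv2.imwrite(f"pics/{n}2.png",get_image(n)[:,:,::-1])
a=cv2.imread("pics/top2.png")[205:261,310:380];b=cv2.imread("pics/scene2.png")[200:256,235:305]
cv2.imwrite("pics/in2.png",np.hstack([cv2.resize(x,(400,320),interpolation=cv2.INTER_CUBIC) for x in(a,b)]))
```

```text
relaxed t 16.82 tcp [520.34 -58.84  61.62] yaw -176.92 F [ 0.7 -7.   2.6] w 8.9 gf 41.2
open t 17.12 tcp [518.56 -56.26  60.52] yaw -177.01 F [0.4 0.7 0.2] w 26.02 gf 0.0
aside t 19.12 tcp [559.9  298.77 199.12] yaw 175.52 F [-0.2 -1.   0.6] w 25.62 gf 0.0
```

View pics/in2.png

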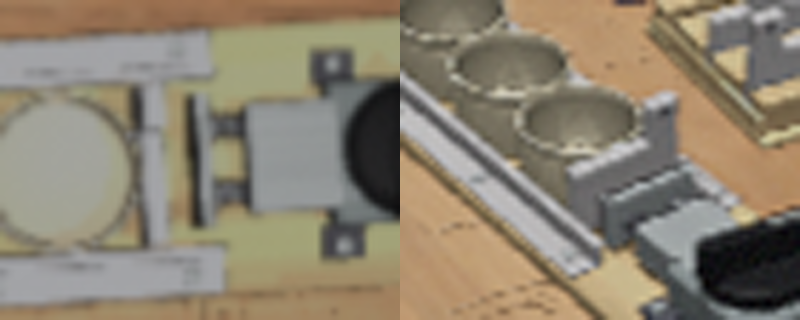

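Run:
```python
from arm import *
pick(-45,-25)
```

```text
above t 20.69 tcp [625.44 -10.72 136.41] yaw 175.68 F [-0.2  0.9 -0.4] w 32.05 gf 0.0
at tab t 21.51 tcp [625.9  -12.09  56.61] yaw 175.57 F [-0.5 -0.1  0.3] w 31.64 gf 0.0
gripped t 22.02 tcp [626.36 -12.34  57.51] yaw 175.57 F [ 1.  -1.6  5.5] w 9.27 gf 41.3
lifted t 22.98 tcp [623.78 -11.84 163.71] yaw 175.57 F [-0.3 -0.5 -0.6] w 9.1 gf 40.5
```

Run:
```python
from arm import *
p=np.array([470.9,-72.8,165]);move_l(p,att(JIGP[2]),speed=200);st("over gap")
z=lower(p,165,105,step=30,lim=5)
z=lower(p,105,58.5,step=2.5,lim=6);wait(.15);st("down")
```

```text
over gap t 23.97 tcp [471.88 -72.82 165.44] yaw -177.01 F [ 0.4 -0.4  0.1] w 9.26 gf 40.5
contact z 60.0 [-3.7 -0.8  9.2]
down t 29.92 tcp [471.33 -73.05  61.47] yaw -176.99 F [-4.6  0.7  9. ] w 8.87 gf 41.8
```

Run:
```python
from arm import *
import cv2
from vis import *
ct=get_calibration("top");T=cv2.imread("pics/top2.png")
k=W(np.array([490.3,-11.28,3.0]),2.0,-160,73);print("knob pred",k.round(1),"px",proj(ct,[k]).round(2))
ch=T.max(2)[205:262,355:410];m=(ch<60).astype(np.uint8);n,l,s,c=cv2.connectedComponentsWithStats(m);i=1+np.argmax(s[1:,4]);print("dark",s[i],c[i]+[355,205],"->z60",unproj(ct,[c[i]+[355,205]],58).round(1))
p=get_obs()["tcp_pos"];move_l([470.9,-72.8,61.2],speed=40);wait(.1);st("relax");grip(26);st("open");move_l([470.9,-72.8,150],speed=200)
goto([k[0]-60,k[1]-100,200],att(-5.4));st("near knob")
for n in("top","scene"): cv2.imwrite(f"pics/{n}3.png",get_image(n)[:,:,::-1])
print(get_obs()["joint_pos"].round(1))
a=cv2.resize(T[205:261,345:415],(400,320),interpolation=cv2.INTER_CUBIC);b=cv2.resize(cv2.imread("pics/scene3.png")[200:256,235:305],(400,320),interpolation=cv2.INTER_CUBIC)
q=proj(ct,[k])[0];cv2.circle(a,(int((q[0]-345)*5.71+2.4),int((q[1]-205)*5.71+2.4)),3,(0,0,255),-1)
cv2.imwrite("pics/in3.png",np.hstack([a,b]))
```

```text
knob pred [ 500.7 -171.    73. ] px [[380.97 230.24]]
dark [ 15  12  25  27 454] [381.9185022  230.61013216] ->z60 [[ 500.2 -175.9   58. ]]
relax t 30.27 tcp [471.32 -72.95  61.51] yaw -177.0 F [-0.1 -0.9  2.4] w 8.9 gf 40.9
open t 30.57 tcp [470.64 -72.72  60.89] yaw -177.0 F [-0.1 -0.1  0.1] w 26.19 gf 0.0
near knob t 32.01 tcp [ 439.91 -269.55  198.17] yaw 174.6 F [0.3 0.6 0.3] w 26.33 gf 0.0
[ -39.2    1.   108.7    0.    70.5 -123.9]
```

View pics/in3.png

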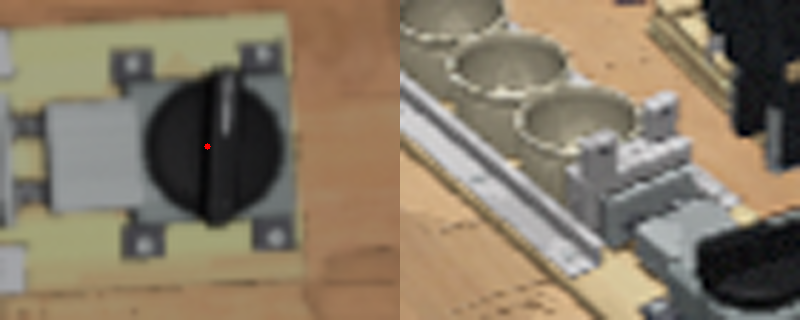

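Run:
```python
from arm import *
p=np.array([500.3,-174,58.])
grip(44);move_l(p+[0,0,50],att(-5.4),speed=200);lower(p,108,58,step=25,lim=5);wait(.1);st("at bar")
grip(8,20);wait(.2);st("gripped");print(get_obs()["moment"].round(2),get_obs()["joint_pos"].round(2))
```

```text
at bar t 34.54 tcp [ 500.56 -174.12   58.2 ] yaw 174.6 F [ 0.7 -0.5 -0.7] w 44.37 gf 0.0
gripped t 35.12 tcp [ 500.25 -178.61   58.92] yaw 174.75 F [ -4.2 -13.   -0.7] w 12.87 gf 24.0
[-1.85  0.54  0.11] [ -26.96   13.53  111.84   -0.55   54.39 -111.39]
```

Run:
```python
from arm import *
for y in(-177,-178.7):
    move_l([500.3,y,58],speed=40);wait(.15);st(f"cmd {y}")
print(get_obs()["moment"].round(2),get_obs()["joint_pos"].round(2))
```

```text
cmd -177 t 35.52 tcp [ 500.21 -178.73   58.87] yaw 174.67 F [-4.5 -5.9  3.9] w 13.57 gf 24.3
cmd -178.7 t 35.92 tcp [ 500.2  -178.81   58.86] yaw 174.64 F [-3.7 -2.2  5.7] w 13.73 gf 24.6
[-0.14  0.55  0.1 ] [-2.7220e+01  1.3660e+01  1.1169e+02 -5.0000e-02  5.4680e+01 -1.1183e+02]
```

Run:
```python
from arm import *
c=np.array([500.3,-178.8,58.])
for yaw in(-25,-45,-65,-85,-95):
    goto(c,att(yaw));wait(.05);o=get_obs()
    print(yaw,round(o["t"],1),o["tcp_pos"].round(1),round(o["ee_rot"][2],1),o["wrist_force"].round(1),o["moment"].round(2),round(o["grip_width"],1))
    n=np.array([-np.sin(np.radians(yaw)),np.cos(np.radians(yaw))])  # closing direction
    c[:2]+=n*(n@(o["tcp_pos"][:2]-c[:2]))*.8
    if np.linalg.norm(o["wrist_force"])>35: break
print(c)
```

```text
-25 36.4 [ 500.3 -178.5   58.8] 155.0 [-3.4  0.   5.5] [-0.04  0.52 -0.12] 13.5
-45 36.9 [ 500.5 -178.2   58.8] 135.0 [-3.2  0.5  5.3] [-0.04  0.47 -0.12] 13.4
-65 37.3 [ 500.7 -178.    58.8] 115.0 [-3.2  0.5  5.6] [ 0.    0.42 -0.11] 13.0
-85 37.8 [ 501.  -178.    58.8] 95.0 [-2.1 -0.5  4.6] [-0.07  0.39 -0.09] 13.5
-95 38.2 [ 501.3 -178.    58.9] 85.0 [-2.2 -0.   4.9] [-0.03  0.38 -0.06] 13.3
[ 501.18549369 -178.31196145   58.        ]
```

Run:
```python
from arm import *
c=np.array([501.2,-178.2,58.]);grip(8,40)
for yaw in(-110,-122,-130,-135,-138,-140,-142,-144,-146):
    goto(c,att(yaw));wait(.05);o=get_obs()
    print(yaw,round(o["t"],1),o["tcp_pos"].round(1),round(o["ee_rot"][2],1),o["wrist_force"].round(1),o["moment"].round(2),round(o["grip_width"],1),flush=True)
    if abs(o["moment"][2])>.8 or np.linalg.norm(o["wrist_force"])>35: break
```

```text
-110 38.8 [ 501.5 -178.    58.9] 70.0 [-3.1 -0.7  6.1] [-0.16  0.45 -0.11] 12.9
-122 39.1 [ 501.7 -178.1   58.9] 58.2 [-2.1 -0.5  5.3] [-0.08  0.43 -0.06] 12.3
-130 39.5 [ 501.8 -178.2   58.9] 50.2 [-2.5  0.4  5.7] [-0.13  0.33 -0.08] 13.1
-135 39.8 [ 501.8 -178.3   58.9] 45.2 [-3.1 -0.9  5. ] [-0.14  0.34 -0.12] 12.5
-138 40.1 [ 501.8 -178.3   58.9] 42.2 [-2.4 -0.4  4.4] [-0.18  0.31 -0.06] 12.5
-140 40.4 [ 501.9 -178.3   58.9] 40.2 [-2.   0.2  5.1] [-0.17  0.31 -0.01] 13.0
-142 40.7 [ 501.9 -178.3   58.9] 38.3 [-2.1 -0.4  5. ] [-0.08  0.28  0.6 ] 12.9
-144 41.0 [ 501.9 -178.3   58.9] 36.5 [-1.1 -0.6  5.1] [-0.07  0.26  1.08] 12.8
```

Run:
```python
from arm import *
import cv2
c=np.array([501.8,-178.3,58.])
goto(c,att(-141.5));grip(44);st("open");move_l(c+[0,0,90],speed=150)
goto([400,-250,260],att(-100));st("away")
for n in("top","scene"): cv2.imwrite(f"pics/{n}4.png",get_image(n)[:,:,::-1])
a=cv2.imread("pics/top4.png")[190:290,250:400];b=cv2.imread("pics/scene4.png")[165:265,215:340]
cv2.imwrite("pics/in4.png",np.hstack([cv2.resize(a,(400,267),interpolation=cv2.INTER_CUBIC),cv2.resize(b,(400,267),interpolation=cv2.INTER_CUBIC)]))
```

```text
open t 41.62 tcp [ 501.73 -178.05   57.69] yaw 38.52 F [ 0.4 -1.  -0. ] w 43.52 gf 0.0
away t 43.28 tcp [ 399.61 -249.45  258.52] yaw 79.94 F [-0.8  0.9  0.3] w 43.99 gf 0.0
```

View pics/in4.png

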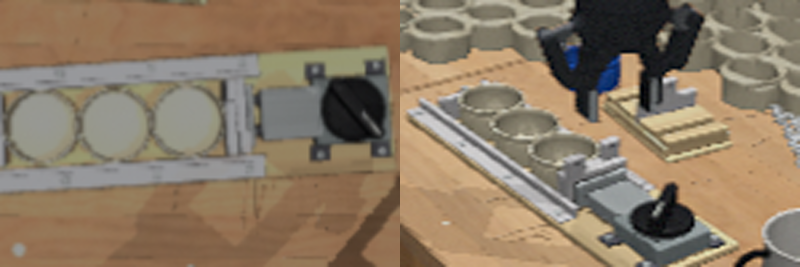

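```bash
python3 -c "
from station import *
print(sign_off())"
```

```text
the job is handed in; nothing more can be done
None
```

Spacer plates 1 and 3 now stand on the jig floor between the pad and the nearest tin, plate 2 is still in the rack, and the clamp knob is turned clockwise to its end stop; I handed the job in shortly after 43 s with nothing touching the robot, though the judge returned no verdict.

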